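Change over the sole-finishing machine to sanding

TASK

Change the sole-finishing machine over to sanding: fit the keyed sanding wheel on the spindle so that its yellow tab drops into the keyway and the wheel sits fully home, and sort all the spare tools from the mat, sanding drums into the yellow tray and polishing cones into the blue one, each resting on the tray floor. Only when the wheel is home and the mat is cleared, push the selector in and turn it clockwise one step from off to sand (the orange dot), and let it spring out there. Do not disturb the glue jar, the thread spool or the shoe last.

Things in the scene. Friction and masses are not known exactly. Their poses are not given: they have to be found in the camera images.
- wheel: keyed sanding wheel, loose, 0.2 to 0.33 kg: brown disc 84 mm dia, 20 mm thick; on it an eight-sided collar to hold it by, 50 mm across flats (flats face its x and every 45 deg), from 20 to 52 mm height; bore 32.6 mm through. A yellow tab 8 mm wide stands into the bore on its +x side, from the top down to 38 mm height, to 9 mm from the axis. Origin: centre of underside, z up the bore.
- tab (a point): middle of the underside of the wheel's yellow tab: 13 mm along the wheel's +x from its axis, 38 mm above its underside.
- spindle: fixed upright shaft, does not turn: 30 mm dia, 54 mm tall, on a flange. Origin: the seat (flange's top centre, 66 mm above the table), z up the shaft. A keyway 10 mm wide, open at the top, 20 mm deep, is cut in its +x side from 7 mm off the axis outwards. Any yaw. With the tab on the shaft's top the wheel sits 16 mm high; with it in the keyway (0.1 to 0.2 rad play either way) it goes down to the seat.
- keyway (a point): mouth of the keyway: at the shaft's top, 11 mm from the axis along the spindle's +x. The keyway's bottom is black, the shaft's top edge is bevelled 2 mm.
- machine: bench sole-finishing machine, fixed: green housing 150 (x) x 300 (y) x 60 mm, origin at the centre of its underside. The spindle stands at y = -85 mm and the selector at y = +85 mm of it, both at its x = 0.
- selector (a joint): angle of the push-to-turn selector knob, rad, growing clockwise from above; 0 = off (white pointer line to the machine's +x, at the grey dot), 1.05 = sand (orange dot), 2.09 = polish (white dot). Detents lock it within about 0.08 rad of these unless it is pushed in; held in, it turns easily (0.03 N m).
- selector_push (a joint): how far the selector is pushed in, m: 0 out, 0.008 fully in. Spring: 8 N at first, 12 N fully in; it must be in by 0.006 or more to turn, and springs out by itself only at a detent when let go.
- selector_grip (a point): point on the knob's axis, in its grip bar, 95 mm above the table when out. The bar is 50 mm long along this point's x, 14 mm thick, and reaches from 17 mm below to 11 mm above the point; under it a dark round skirt, 54 mm dia and 8 mm thick, goes down with the knob. Pointer line on the bar's +x end.
- tray_yellow: yellow open tray, 240 (its x) x 150 (its y) x 35 mm high, walls and floor 5 mm, fixed; origin at the centre of its underside. It may stand on the left or the right of the mat; room for three tools in a row along its x. For sanding drums.
- tray_blue: blue open tray, 240 (its x) x 150 (its y) x 35 mm high, walls and floor 5 mm, fixed; origin at the centre of its underside. It may stand on the left or the right of the mat; room for three tools in a row along its x. For polishing cones.
- glue_jar: closed glue jar, 64 mm diameter, 85 mm tall, bystander; origin at the underside.
- spool: red thread spool, 52 mm diameter, 72 mm tall, bystander; origin at the underside.
- last: wooden shoe last, about 200 mm long along its x, 68 mm wide, 80 mm tall, bystander; origin at the underside.
- mat: blue cutting mat, fixed, 160 x 480 mm and 3 mm thick, on which the wheel and the spare tools stand at the start; origin at the centre of its underside.
- drum0: sanding drum, upright: rust-brown cylinder, 44 mm diameter from 10 to 60 mm height, dark cap to 64 mm, on a steel hexagonal foot 48 mm across flats and 10 mm thick. May be absent (None). Loose, 120 g; origin at the centre of its underside, z along the tool to its tip.
- drum1: sanding drum, upright: rust-brown cylinder, 44 mm diameter from 10 to 60 mm height, dark cap to 64 mm, on a steel hexagonal foot 48 mm across flats and 10 mm thick. May be absent (None). Loose, 120 g; origin at the centre of its underside, z along the tool to its tip.
- drum2: sanding drum, upright: rust-brown cylinder, 44 mm diameter from 10 to 60 mm height, dark cap to 64 mm, on a steel hexagonal foot 48 mm across flats and 10 mm thick. May be absent (None). Loose, 120 g; origin at the centre of its underside, z along the tool to its tip.
- cone0: polishing cone, upright: white round stem, 32 mm diameter from 10 to 50 mm height, tapering to a 16 mm tip at 68 mm, on a steel hexagonal foot 48 mm across flats and 10 mm thick. May be absent (None). Loose, 120 g; origin at the centre of its underside, z along the tool to its tip.
- cone1: polishing cone, upright: white round stem, 32 mm diameter from 10 to 50 mm height, tapering to a 16 mm tip at 68 mm, on a steel hexagonal foot 48 mm across flats and 10 mm thick. May be absent (None). Loose, 120 g; origin at the centre of its underside, z along the tool to its tip.
- cone2: polishing cone, upright: white round stem, 32 mm diameter from 10 to 50 mm height, tapering to a 16 mm tip at 68 mm, on a steel hexagonal foot 48 mm across flats and 10 mm thick. May be absent (None). Loose, 120 g; origin at the centre of its underside, z along the tool to its tip.
Mind the look-alikes: they are no part of the job. What is shaped like the cone2 but turquoise is not meant. Leave any green look-alike of the drum1 alone.

How it is judged:
By the outcome, as a careful person would: the job done as asked, in the order asked, and still so for the second after the job is handed in, with the robot touching nothing.
Of drum0, drum1, drum2, cone0, cone1, cone2 only 4 to 6 are there at a start; the rules pass over those that are not, and their reading is None.
At some moment in a run one of drum0, drum1, drum2, cone0, cone1, cone2 may be knocked a few centimetres aside while the robot is not near it.
It also fails if it takes over 210 s, if anything falls off the work surface, if the arm or the gripper's body presses on something with over 40 N, if the wrist force passes 120 N, or if a joint passes its speed limit or range.

ROBOT

A 6-joint arm with a two-finger parallel gripper is mounted at the origin on the work surface. World frame = base frame: x ahead of the robot, y to its left, z up, the work surface at z = 0. Lengths are in m, angles in rad, forces in N, time in s.
With the tool pointing down it reaches from about 0.375 to 0.975 m from the base axis. Payload 3.8 kg.
Tool frame: the origin (TCP) lies at the very end of the fingers, on their centre line; the grasp point (between the pads) lies robot.tcp_to_grasp behind it (robot.tcp_to_grasp is the distance from the TCP to the grasp point, in m); z points along the fingers, y is the direction in which the jaws open and shut (so a half turn about z gives the same grasp; the last joint's range is limited). The gripper opens to 88 mm and grips with 3 to 60 N. Pads are 18 mm wide; open, the fingers measure 123 mm over their backs; the gripper's body (75 mm by 187 mm) begins 45 mm behind the grasp point.
Start: joints at [1.144, 0.264, 1.604, -0, 1.274, -0.037], TCP at [0.256, 0.624, 0.239] pointing down, gripper open.
Joint ranges: [-2.63, 2.63], [-0.94, 2.18], [0.31, 2.57], [-1.31, 4.45], [0, 2.66], [-2.55, 2.55]. Speed limits (rad/s): [2.57, 2.57, 3.14, 3.14, 3.14, 3.14].

INTERFACE

Orientations are given as a unit quaternion [w, x, y, z].
In Python, from cell import robot gives the robot as it stands. The module is installed in compiled form; this text tells all that it offers. Calls block until the motion is done:
- robot.movep(position, orientation): joint-space move of the TCP to a pose.
- robot.move_straight(position, ori=None, feed=0.15): straight line of the TCP; ori=None keeps the orientation; feed is the mean speed in m/s.
- robot.move_joints(angles): joint-space move.
- robot.release() and robot.grasp(grip_force=None): open the fingers fully, or close them until they stop; grip_force is the grip in N (None keeps the last).
- robot.dwell(seconds).
- robot.ik(position, orientation): joint angles nearest the present ones, or None.
- robot.observe(): the state.
- robot.capture(name): name is "side" or "top"; returns the picture (420x560x3 uint8, blue, green, red); there is no depth.
- robot.calibration(name): a dict with "vertical_fov" (degrees; the focal length in pixels is half the picture's height over the tangent of half this angle, whatever the lens; pixels are square), "cx", "cy" (the principal point, pixels), "k1" (the pictures are not rectified: a ray, as slopes to the right and down, at radius r is drawn at 1 + k1 r^2 times it, then the intrinsics apply), "position" and "orientation" of the camera in the world. Camera axes: x right, y up, looking along -z (the intrinsics and any distortion apply to the point x, -y, -z); pixel columns grow to the right and rows downward; lengths in m; the calibration is good to about 2 mm. A picture is of the moment at which its call begins. calibration takes no time and is no camera call.
A pose or a line that the arm cannot do raises robot.PlanningError and nothing moves.
- robot.finish_job(): hands the job in, once; it reports no verdict.
Trained networks look in the newest picture that a camera, given by its name, has taken for a name from the list of things; names that differ only in an ending like _2 or _b are one class to them, and where a whole thing is asked for, a point or a joint stands for the part that bears it (a point fixed in the world has none). Each returns a list of dicts, best first, with "conf" (0 to 1); they miss things now and then, are a little off and sometimes report something else, mostly with a low value. They report only what shows in the picture. A call takes as long as a camera call. They do not tell look-alikes from the thing itself.
- robot.recognise(thing, camera): "position" ([x, y, z] in m, in the coordinates of the camera as it stood for that picture, good to about 4 mm: the middle of the surface that is visible of it).
- robot.cut_out(thing, camera): "region" (420x560 bool, what is visible of it).
- robot.spot_point(thing, camera): "position" ([x, y, z] in m, in the coordinates of the camera as it stood for that picture, good to about 4 mm: a listed point, or the origin of a listed thing).
The state is a dict: "time": time; "q": joint angles; "qd": joint speeds; "tau": joint torques, N m; "ee_pos": TCP position; "tool_rot": TCP orientation; "contact_force": force on the tool from outside, world axes, zero at the start; "wrist_torque": the same for the moment, N m; "gripper_width": finger opening in m.
Only numpy, scipy, OpenCV 4.12 (cv2) and the standard library are available. Lean on these libraries where they do the work, as an engineer would, in place of code of your own. Each camera call takes 0.05 s, during which the arm holds its last target.

## Working session

There is one attempt and no reset: what is moved stays moved. The work goes in short steps, each a Python script; the robot and the scene stay as the last script left them, time stands still between calls to the robot, and variables do not carry over. Pictures are saved under pics/ and viewed, and the job is handed in when it is done.

```bash
ls -la; mkdir -p pics; python3 - <<'E'
from cell import robot
import cv2
for n in ("side","top"):
    im=robot.capture(n); cv2.imwrite(f"pics/{n}0.png",im); print(robot.calibration(n))
print(robot.observe(), robot.tcp_to_grasp)
E
```

```text
total 12
drwxr-xr-x  3 agent agent 4096 Dec  7 15:04 .
drwxr-xr-x 23 root  root  4096 Dec  7 15:04 ..
drwxr-xr-x  2 agent agent 4096 Dec  7 15:04 pics
{'vertical_fov': 50.28263208308979, 'cx': 279.00676321426056, 'cy': 209.29111755110193, 'k1': -0.09758377384311749, 'position': array([ 0.03891297, -0.75229155,  0.94165916]), 'orientation': array([ 0.88467589,  0.3716018 , -0.11274641, -0.25797076])}
{'vertical_fov': 49.61981760669447, 'cx': 284.4183205079569, 'cy': 208.60074659967873, 'k1': -0.016060584887200847, 'position': array([0.41776348, 0.00549102, 1.15574412]), 'orientation': array([-0.70272512, -0.03425578,  0.03315332,  0.70986253])}
{'time': 0.1, 'q': array([ 1.14409745e+00,  2.64669327e-01,  1.60522019e+00, -1.56652860e-05,
        1.27370545e+00, -3.69026052e-02]), 'qd': array([-9.37071907e-05, -1.46460346e-04, -1.84006072e-03, -8.52360593e-04,
       -6.08049387e-04, -1.15013049e-05]), 'tau': array([-8.42705358e-04, -5.03614175e+01, -3.58071256e+01,  7.30608939e-02,
        2.32808740e-02, -6.76673130e-05]), 'ee_pos': array([0.25624422, 0.62378229, 0.23752754]), 'tool_rot': array([-2.22708906e-04,  1.93664244e-01,  9.81067357e-01, -9.76098681e-04]), 'contact_force': array([-0.01948498,  0.11037488,  0.04325415]), 'wrist_torque': array([0.04790047, 0.0471746 , 0.01420649]), 'gripper_width': 0.08776389835436006} 0.0187
```

View pics/top0.png

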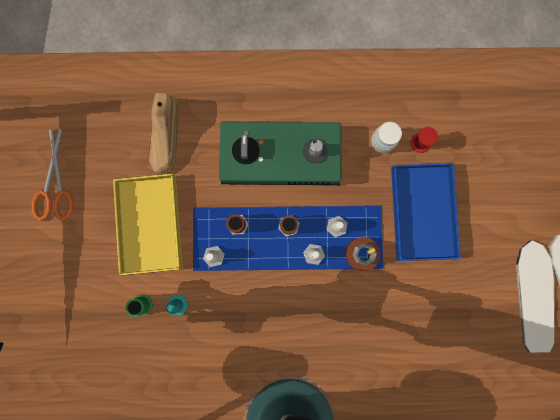

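View pics/side0.png

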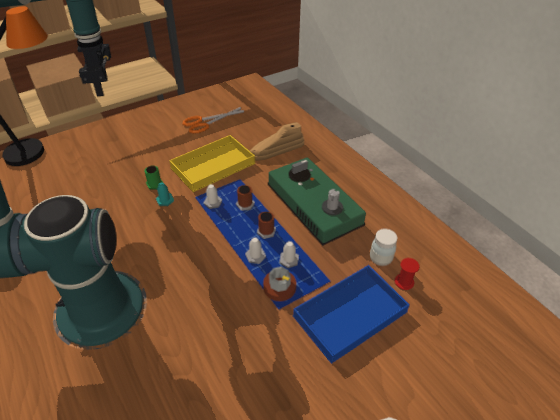

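The top view shows:
- Wheel at (364,254).
- Drums at (237,224) and (289,225).
- Cones at (337,227), (314,254) and (213,256).
- Look-alikes off the mat: green (139,306) and turquoise (177,305).

So five spare tools. Next I locate everything with the networks and my own back-projection.

```bash
cat > h.py <<'E'
from cell import robot
import numpy as np, cv2
from scipy.spatial.transform import Rotation as R
np.set_printoptions(precision=4,suppress=True)
def Rq(q): return R.from_quat([q[1],q[2],q[3],q[0]])
def qR(r):
    q=r.as_quat(); return np.array([q[3],q[0],q[1],q[2]])
def cal(n):
    c=robot.calibration(n); f=210/np.tan(np.radians(c['vertical_fov'])/2)
    return c,f
def c2w(n,p):
    c,f=cal(n); return Rq(c['orientation']).apply(p)+c['position']
def proj(n,P):
    c,f=cal(n); P=np.atleast_2d(P)
    p=Rq(c['orientation']).inv().apply(P-c['position'])
    u=np.c_[p[:,0]/-p[:,2],-p[:,1]/-p[:,2]]; u=u*(1+c['k1']*(u**2).sum(1,keepdims=True))
    return u*f+[c['cx'],c['cy']]
def unproj(n,uv,z):
    c,f=cal(n); d=(np.atleast_2d(uv)-[c['cx'],c['cy']])/f; u=d.copy()
    for _ in range(15): u=d/(1+c['k1']*(u**2).sum(1,keepdims=True))
    r=Rq(c['orientation']).apply(np.c_[u[:,0],-u[:,1],-np.ones(len(u))])
    t=(z-c['position'][2])/r[:,2]
    return c['position']+r*t[:,None]
def ori(yaw):
    # tool pointing down, tool y (jaw) axis at world angle yaw
    y=np.array([np.cos(yaw),np.sin(yaw),0]); z=np.array([0,0,-1.]); x=np.cross(y,z)
    return qR(R.from_matrix(np.c_[x,y,z]))
E
python3 - <<'E'
from h import *
for n in("top","side"):
    robot.capture(n)
    for t in ["wheel","tab","spindle","keyway","machine","selector_grip","tray_yellow","tray_blue","glue_jar","spool","last","mat","drum0","cone0"]:
        r=robot.spot_point(t,n)
        for d in r:
            w=c2w(n,d['position']); print(n,t,round(d['conf'],2),w,proj(n,w)[0].round(0))
E
```

```text
top wheel 0.7 [ 0.4096 -0.1844  0.0037] [361. 255.]
top wheel 0.67 [ 0.518  -0.3438  0.002 ] [422. 211.]
top tab 0.7 [ 0.4205 -0.1978  0.0372] [368. 250.]
top tab 0.61 [0.4075 0.1879 0.004 ] [213. 257.]
top spindle 0.59 [ 0.6693 -0.0701  0.0669] [315. 148.]
top spindle 0.47 [0.7176 0.3125 0.0003] [166. 137.]
top keyway 0.66 [ 0.6776 -0.0618  0.1218] [313. 139.]
top machine 0.9 [0.6654 0.0172 0.0004] [280. 156.]
top selector_grip 0.86 [0.6706 0.1013 0.0942] [244. 146.]
top selector_grip 0.31 [ 0.7026 -0.2493 -0.0004] [382. 141.]
top tray_yellow 0.86 [ 0.4923  0.3479 -0.0027] [151. 224.]
top tray_yellow 0.52 [ 0.6676 -0.0692  0.0672] [315. 149.]
top tray_yellow 0.3 [ 0.4833 -0.0014  0.0011] [288. 226.]
top tray_blue 0.72 [ 0.5211 -0.346  -0.0009] [422. 210.]
top glue_jar 0.88 [ 0.6995 -0.2466 -0.0025] [381. 142.]
top spool 0.77 [ 0.6957 -0.3468 -0.0008] [420. 143.]
top last 0.97 [0.7176 0.3136 0.0031] [165. 137.]
top mat 0.81 [0.4551 0.0026 0.0008] [286. 237.]
top mat 0.65 [ 0.4193 -0.1979  0.0367] [368. 251.]
top drum0 0.95 [0.2891 0.3653 0.0022] [142. 305.]
top drum0 0.89 [ 0.484  -0
[... 1032 characters left out ...]
 [404. 282.]
side glue_jar 0.83 [ 0.6995 -0.2545 -0.0033] [381. 259.]
side spool 0.76 [ 0.6949 -0.3499  0.0006] [404. 283.]
side last 0.56 [0.7234 0.3146 0.0023] [277. 148.]
side last 0.34 [ 0.4576  0.0011 -0.0022] [257. 235.]
side mat 0.95 [ 0.4565  0.0005 -0.0018] [257. 236.]
side drum0 0.94 [0.4864 0.1268 0.0034] [244. 204.]
side drum0 0.93 [ 0.4842 -0.0035  0.002 ] [266. 232.]
side drum0 0.78 [0.294  0.3631 0.0016] [156. 184.]
side drum0 0.25 [ 0.6643 -0.0737  0.0643] [333. 207.]
side cone0 0.72 [ 0.2859  0.2798 -0.0018] [163. 201.]
side cone0 0.71 [ 0.4139 -0.0645  0.005 ] [256. 255.]
side cone0 0.6 [0.4104 0.1884 0.0053] [213. 201.]
side cone0 0.57 [ 0.4804 -0.1279  0.0017] [289. 261.]
```

```bash
python3 - <<'E'
import cv2
a=cv2.imread('pics/top0.png')
cv2.imwrite('pics/c1.png',cv2.resize(a[110:200,210:350],None,fx=5.6,fy=5.6,interpolation=3))
cv2.imwrite('pics/c2.png',cv2.resize(a[200:280,190:390],None,fx=4,fy=4,interpolation=3))
E
```

```text
(no output)
```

View pics/c1.png

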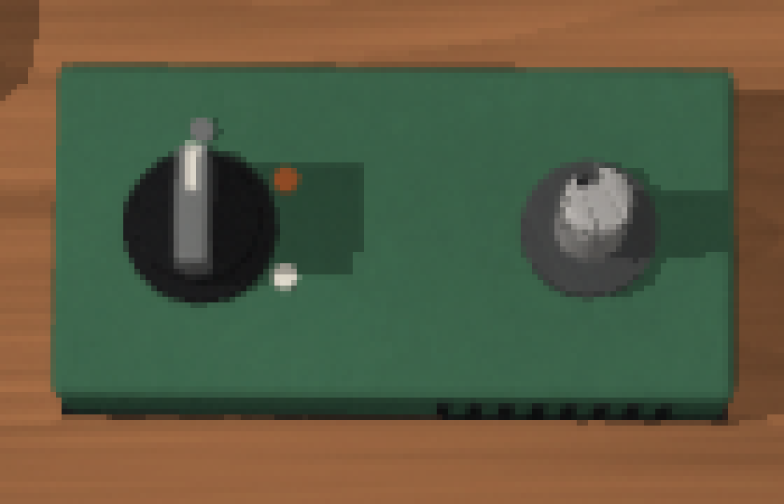

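View pics/c2.png

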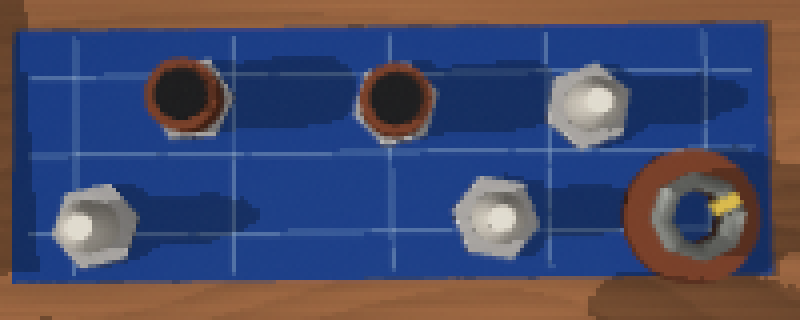

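Crop 1 shows the pointer at the grey dot (off). The keyway's black notch is at about (314.5,142) on the shaft top. Crop 2 shows the yellow tab at about (371,251). I'll overlay models to refine the poses.

```bash
cat > ov.py <<'E'
from h import *
def circ(c,r,z,n=60):
    t=np.linspace(0,2*np.pi,n); return np.c_[c[0]+r*np.cos(t),c[1]+r*np.sin(t),np.full(n,z)]
def rect(c,yaw,lx,ly,z):
    p=np.array([[-1,-1],[1,-1],[1,1],[-1,1],[-1,-1]])*[lx/2,ly/2]
    M=np.array([[np.cos(yaw),-np.sin(yaw)],[np.sin(yaw),np.cos(yaw)]])
    return np.c_[p@M.T+np.array(c)[:2],np.full(5,z)]
def draw(im,cam,box,f,curves):
    x0,y0,x1,y1=box; o=cv2.resize(im[y0:y1,x0:x1],None,fx=f,fy=f,interpolation=cv2.INTER_CUBIC)
    for P,col in curves:
        p=((proj(cam,P)-[x0,y0]+0.5)*f-0.5).round().astype(int)
        cv2.polylines(o,[p.reshape(-1,1,2)],False,col,1)
    return o
E
python3 - <<'E'
from ov import *
t=cv2.imread('pics/top0.png'); s=cv2.imread('pics/side0.png')
m=(0.6665,0.016); my=0.0
curves=[(rect(m,0.03*0,.15,.30,.06),(0,0,255)),(circ((0.669,-0.069),.015,.12),(0,255,255)),(circ((0.669,-0.069),.015,.066),(255,255,0)),
 (circ((0.6705,0.101),.027,.078),(255,0,255)),
 (rect((0.49,0.35),0,.24,.15,.035),(0,0,255)),(rect((0.517,-0.345),0,.24,.15,.035),(0,0,255)),
 (circ((0.411,-0.1855),.042,.023),(0,255,255)),(circ((0.411,-0.1855),.0163,.055),(255,255,255)),(circ((0.411,-0.1855),.025,.055),(255,0,255)),(rect((0.456,0.001),0,.16,.48,.003),(0,0,255))]
cv2.imwrite('pics/o1.png',draw(t,"top",(105,110,465,280),2.2,curves))
cv2.imwrite('pics/o2.png',draw(s,"side",(165,120,415,360),2.4,curves))
E
```

```text
(no output)
```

View pics/o1.png

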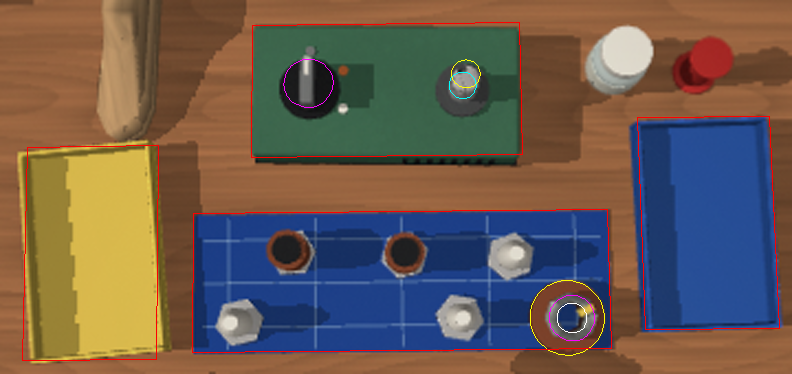

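View pics/o2.png

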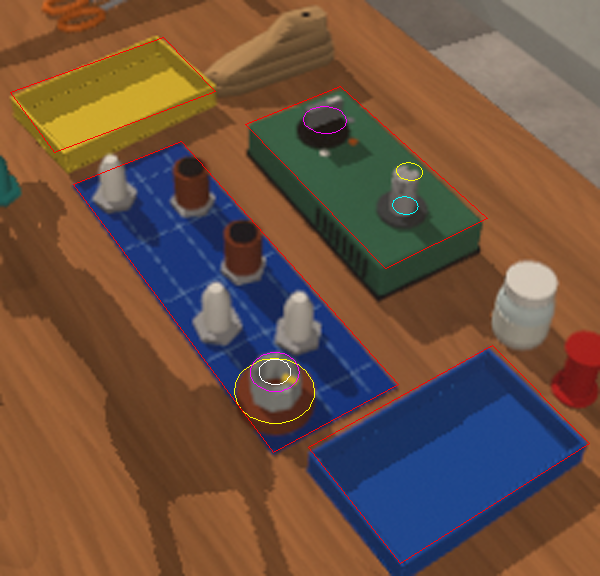

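```bash
python3 - <<'E'
from ov import *
print(unproj("top",[[316.1,145.3]],.12), "kw",unproj("top",[[314.2,141.8]],.12))
t=cv2.imread('pics/top0.png'); s=cv2.imread('pics/side0.png')
A=(0.667,-0.0695);a0=0.55
def sp(A,a):
    k=lambda r:[A[0]+r*np.cos(a),A[1]+r*np.sin(a),.12]
    n=np.array([-np.sin(a),np.cos(a),0])*.005
    kw=np.array([k(.015)+n,k(.007)+n,k(.007)-n,k(.015)-n])
    return [(circ(A,.015,.12),(0,255,255)),(circ(A,.015,.066),(255,255,0)),(kw,(0,0,255))]
def wh(c,a):
    k=lambda r:np.array([c[0]+r*np.cos(a),c[1]+r*np.sin(a),.055])
    n=np.array([-np.sin(a),np.cos(a),0])*.004
    oc=np.array([[c[0]+.02706*np.cos(a+np.pi/8+i*np.pi/4),c[1]+.02706*np.sin(a+np.pi/8+i*np.pi/4),.055] for i in range(9)])
    return [(circ(c,.042,.023),(0,255,255)),(circ(c,.0163,.055),(255,255,255)),(oc,(255,0,255)),(np.array([k(.0163)+n,k(.009)+n,k(.009)-n,k(.0163)-n]),(0,0,255))]
W=(0.411,-0.1865); wa=-0.4
r=lambda o:cv2.resize(o,(390,390))
T=[r(draw(t,"top",(295,125,337,167),9,c)) for c in ([],sp(A,a0))]+[r(draw(s,"side",(312,180,354,222),9,c)) for c in ([],sp(A,a0))]
cv2.imwrite('pics/s1.png',cv2.resize(np.vstack([np.hstack(T[:2]),np.hstack(T[2:])]),(600,600)))
T=[r(draw(t,"top",(340,230,390,280),8,c)) for c in ([],wh(W,wa))]+[r(draw(s,"side",(255,255,305,305),8,c)) for c in ([],wh(W,wa))]
cv2.imwrite('pics/w1.png',cv2.resize(np.vstack([np.hstack(T[:2]),np.hstack(T[2:])]),(600,600)))
E
```

```text
[[ 0.6637 -0.0684  0.12  ]] kw [[ 0.6721 -0.0642  0.12  ]]
```

View pics/s1.png

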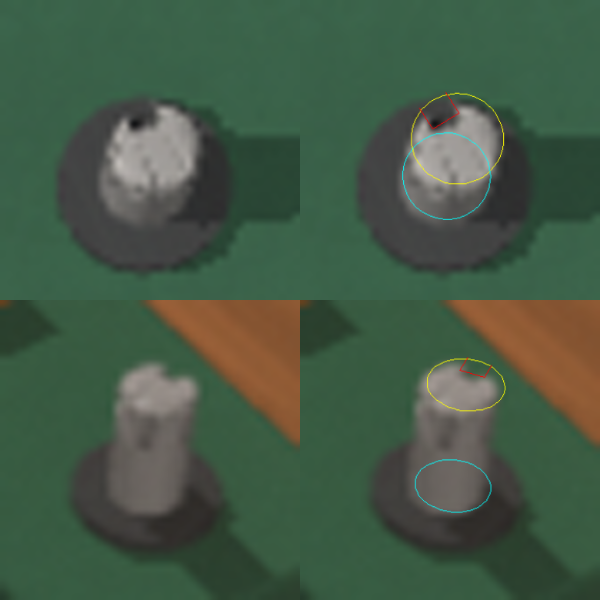

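View pics/w1.png

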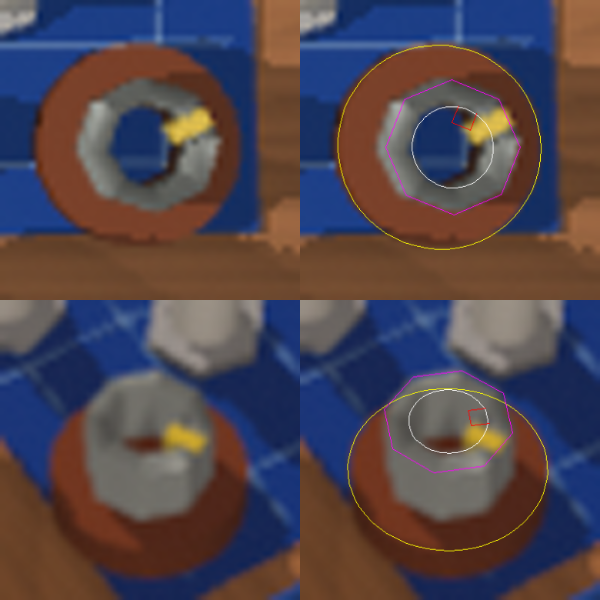

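```bash
cat >> ov.py <<'E'
def sp(A,a):
    k=lambda r:[A[0]+r*np.cos(a),A[1]+r*np.sin(a),.12]
    n=np.array([-np.sin(a),np.cos(a),0])*.005
    kw=np.array([k(.015)+n,k(.007)+n,k(.007)-n,k(.015)-n])
    return [(circ(A,.015,.12),(0,255,255)),(circ(A,.015,.066),(255,255,0)),(kw,(0,0,255))]
def wh(c,a,b=.003):
    k=lambda r:np.array([c[0]+r*np.cos(a),c[1]+r*np.sin(a),b+.052])
    n=np.array([-np.sin(a),np.cos(a),0])*.004
    oc=np.array([[c[0]+.02706*np.cos(a+np.pi/8+i*np.pi/4),c[1]+.02706*np.sin(a+np.pi/8+i*np.pi/4),b+.052] for i in range(9)])
    return [(circ(c,.042,b+.02),(0,255,255)),(circ(c,.0163,b+.052),(255,255,255)),(oc,(255,0,255)),(np.array([k(.025)+n,k(.009)+n,k(.009)-n,k(.025)-n]),(0,0,255))]
def quad(name,t,s,bt,bs,cv):
    r=lambda o:cv2.resize(o,(300,300))
    T=[r(draw(t,"top",bt,8,c)) for c in ([],cv)]+[r(draw(s,"side",bs,8,c)) for c in ([],cv)]
    cv2.imwrite(name,np.vstack([np.hstack(T[:2]),np.hstack(T[2:])]))
E
python3 - <<'E'
from ov import *
t=cv2.imread('pics/top0.png'); s=cv2.imread('pics/side0.png')
quad('pics/s2.png',t,s,(295,125,337,167),(312,180,354,222),sp((0.6645,-0.0685),.38))
quad('pics/w2.png',t,s,(340,230,390,280),(255,255,305,305),wh((.411,-.186),-1.3))
f=42/300
print(unproj("side",[[312+157*f,180+(390-300)*f]],.12),unproj("side",[[312+148*f,180+(489-300)*f]],.066))
E
```

```text
[[ 0.6621 -0.0725  0.12  ]] [[ 0.6641 -0.0723  0.066 ]]
```

View pics/s2.png

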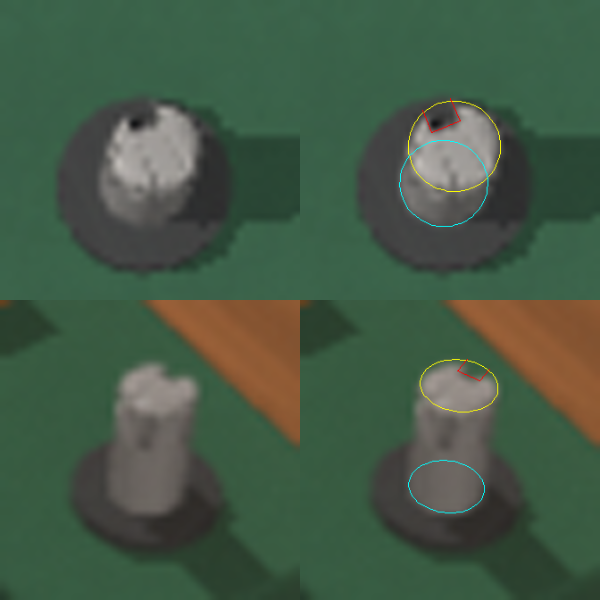

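View pics/w2.png

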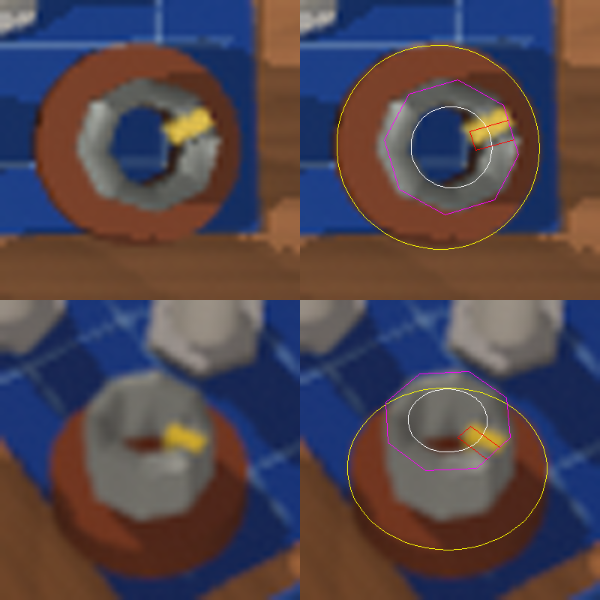

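```bash
python3 - <<'E'
from ov import *
t=cv2.imread('pics/top0.png'); s=cv2.imread('pics/side0.png')
for i,(w,a) in enumerate([((.412,-.1855),-1.1),((.412,-.1855),-1.2)]):
    quad(f'pics/w3{i}.png',t,s,(340,230,390,280),(255,255,305,305),wh(w,a))
a=cv2.imread('pics/w30.png');b=cv2.imread('pics/w31.png')
cv2.imwrite('pics/w3.png',np.hstack([a[:,300:],b[:,300:]]))
quad('pics/k3.png',t,s,(220,125,262,167),(279,145,321,187),[(circ((.668,.1),.027,.078),(255,0,255)),(rect((.668,.1),0.0,.05,.014,.106),(0,255,255))])
E
```

```text
(no output)
```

View pics/w3.png

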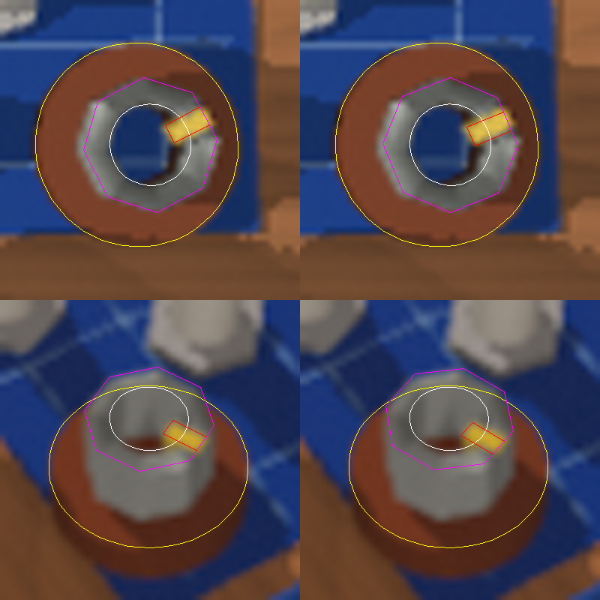

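View pics/k3.png

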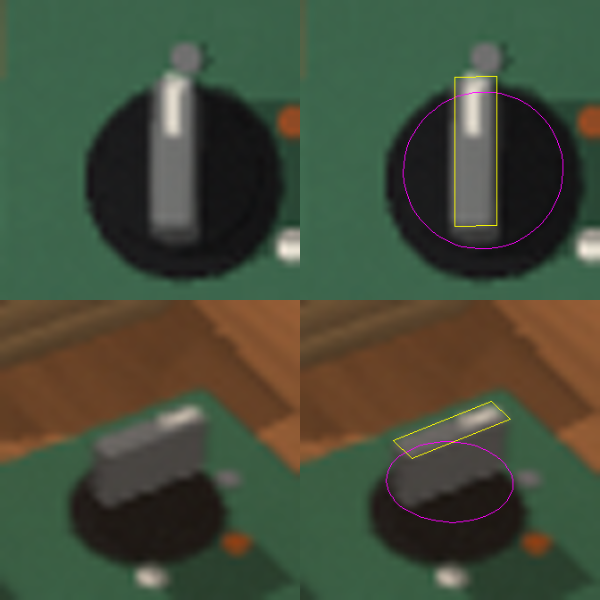

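```bash
python3 - <<'E'
from h import *
W=(.412,-.1858)
for a in (-.365,-.365+np.pi,1.205,1.205-np.pi):
    q=robot.ik([W[0],W[1],.12],ori(a)); print(a,q)
for a in (-.365,-.365+np.pi,1.205,1.205-np.pi,2.0,2-np.pi,.42,.42-np.pi):
    q=robot.ik([.664,-.0695,.2],ori(a)); print(a,q)
print('knob')
for a in (1.57,-1.57): print(a,robot.ik([.668,.1,.15],ori(a)),robot.ik([.668,.1,.15],ori(a-1.3)))
for p in ((.484,-.127),(.41,-.065),(.41,.187),(.486,.126),(.484,-.002),(.44,-.345),(.595,-.345),(.42,.35),(.565,.35)):
    print(p,[robot.ik([*p,.2],ori(a)) is not None for a in (1.57,-1.57,0)])
E
```

```text
-0.365 [-0.4788 -0.0531  2.1857 -0.      1.009  -0.1138]
2.776592653589793 None
1.205 [-0.4788 -0.0531  2.1857 -0.      1.009  -1.6838]
-1.936592653589793 [-0.4788 -0.0531  2.1857 -0.      1.009   1.4578]
-0.365 [-0.1416  0.2751  1.6623 -0.      1.2042  0.2234]
2.776592653589793 None
1.205 [-0.1416  0.2751  1.6623 -0.      1.2042 -1.3466]
-1.936592653589793 [-0.1416  0.2751  1.6623 -0.      1.2042  1.795 ]
2.0 [-0.1416  0.2751  1.6623 -0.      1.2042 -2.1416]
-1.1415926535897931 [-0.1416  0.2751  1.6623 -0.      1.2042  1.    ]
0.42 [-0.1416  0.2751  1.6623 -0.      1.2042 -0.5616]
-2.721592653589793 None
knob
1.57 [ 0.1117  0.3283  1.6898 -0.      1.1235 -1.4583] [ 0.1117  0.3283  1.6898 -0.      1.1235 -0.1583]
-1.57 [ 0.1117  0.3283  1.6898 -0.      1.1235  1.6817] None
(0.484, -0.127) [True, True, True]
(0.41, -0.065) [True, True, True]
(0.41, 0.187) [True, True, True]
(0.486, 0.126) [True, True, True]
(0.484, -0.002) [True, True, True]
(0.44, -0.345) [True, True, True]
(0.595, -0.345) [True, True, True]
(0.42, 0.35) [True, True, True]
(0.565, 0.35) [True, True, True]
```

```bash
python3 - <<'E'
from h import *
W=(.412,-.1858); st=lambda s:print(s,{k:robot.observe()[k] for k in('time','ee_pos','contact_force','gripper_width')})
robot.movep([*W,.2],ori(1.205)); st('above')
robot.move_straight([*W,.029],feed=.15)
robot.grasp(15); st('g1')
robot.release(); 
robot.move_straight([*W,.085]); robot.movep([*W,.085],ori(-.365)); robot.move_straight([*W,.029])
robot.grasp(30); st('g2')
robot.move_straight([*W,.2]); robot.dwell(.3);st('lift')
cv2.imwrite('pics/t1.png',robot.capture('top'));cv2.imwrite('pics/si1.png',robot.capture('side'))
o=robot.observe();print(Rq(o['tool_rot']).as_matrix())
E
```

```text
above {'time': 4.5, 'ee_pos': array([ 0.4124, -0.1854,  0.2001]), 'contact_force': array([-0.4164, -0.0005, -0.6237]), 'gripper_width': 0.08809985633543835}
g1 {'time': 6.45, 'ee_pos': array([ 0.412 , -0.1859,  0.0291]), 'contact_force': array([-0.7497, -0.1094,  1.2547]), 'gripper_width': 0.05073608887410188}
g2 {'time': 10.2667, 'ee_pos': array([ 0.4123, -0.186 ,  0.0294]), 'contact_force': array([-0.5878,  0.5589,  2.6483]), 'gripper_width': 0.049666085024493704}
lift {'time': 11.8583, 'ee_pos': array([ 0.4117, -0.1857,  0.1994]), 'contact_force': array([-0.2366,  0.0156, -3.5575]), 'gripper_width': 0.05013076347217609}
[[ 0.3569  0.9341 -0.0004]
 [ 0.9341 -0.3569  0.0002]
 [ 0.0001 -0.0005 -1.    ]]
```

View pics/si1.png

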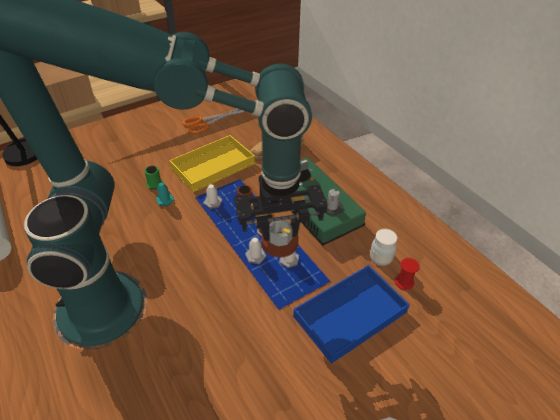

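The side view shows the wheel hanging level in the jaws at about (283,237). The opening reads 50 mm, which matches the collar flats. Next is a guarded descent onto the spindle.

```bash
cat >> h.py <<'E'
def F(): 
    o=robot.observe(); return o['contact_force']
def settle(d=.15):
    robot.dwell(d); return F()
E
python3 - <<'E'
from h import *
S=np.array((.664,-.0695)); a=1.205
robot.movep([*S,.2],ori(a)); robot.move_straight([*S,.150],feed=.1)
f0=settle(.3); print('f0',f0,robot.observe()['ee_pos'],robot.observe()['wrist_torque'])
cv2.imwrite('pics/t2.png',robot.capture('top'));cv2.imwrite('pics/si2.png',robot.capture('side'))
z=.150
while z>.107:
    z-=.0015; robot.move_straight([*S,z],feed=.03); f=F()-f0
    if f[2]>5: break
o=robot.observe(); print(z,F()-f0,o['ee_pos'],o['wrist_torque'],o['time'])
E
```

```text
f0 [ 0.309  -0.5707 -2.5441] [ 0.6645 -0.0695  0.1508] [ 0.034  -0.0109  0.0272]
0.10649999999999996 [-0.3298  0.5543 -0.0861] [ 0.6639 -0.0695  0.1063] [-0.0312 -0.0433 -0.0167] 21.3917
```

```bash
python3 - <<'E'
import cv2,numpy as np
a=cv2.imread('pics/t2.png')[95:195,250:390];b=cv2.imread('pics/si2.png')[130:230,270:410]
cv2.imwrite('pics/m2.png',np.vstack([cv2.resize(a,(420,300),interpolation=3),cv2.resize(b,(420,300),interpolation=3)]))
E
```

```text
(no output)
```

View pics/m2.png

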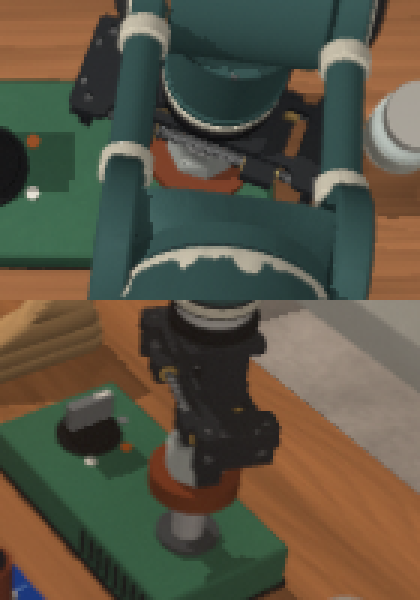

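It slid over the shaft without contact, to about the tab-on-top height. I'll continue down gently.

```bash
python3 - <<'E'
from h import *
S=np.array((.664,-.0695)); f0=np.array([.31,-.57,-2.54]); z=.1065
while z>.0915:
    z-=.001; robot.move_straight([*S,z],feed=.03); f=F()-f0
    if abs(f[2])>5: break
o=robot.observe(); print(z,F()-f0,o['ee_pos'],o['wrist_torque'],o['time'])
E
```

```text
0.09149999999999998 [-4.1499  1.0208  6.4595] [ 0.664  -0.0695  0.0924] [0.1024 0.553  0.0538] 25.1417
```

The wheel bottomed at TCP z = 0.092, which is where the seat should be. I release, retreat and look.

```bash
python3 - <<'E'
from ov import *
S=(.664,-.0695)
robot.release(); robot.move_straight([*S,.24],feed=.25)
robot.movep([.41,0.06,.25],ori(1.57))
t=robot.capture('top');s=robot.capture('side');cv2.imwrite('pics/t3.png',t);cv2.imwrite('pics/si3.png',s)
quad('pics/w4.png',t,s,(290,120,345,175),(305,175,360,230),wh((.664,-.0695),.42,.066))
for n in ('drum0','cone0'):
  for d in robot.spot_point(n,'side'): print('side',n,round(d['conf'],2),c2w('side',d['position']))
  for d in robot.spot_point(n,'top'): print('top',n,round(d['conf'],2),c2w('top',d['position']))
print(robot.observe()['time'])
E
```

```text
side drum0 0.64 [0.4898 0.1263 0.0037]
side drum0 0.59 [ 0.4814 -0.0029 -0.0015]
side drum0 0.53 [ 0.289  0.363 -0.   ]
side drum0 0.48 [ 0.6752 -0.0637  0.1069]
top drum0 0.79 [0.4879 0.1243 0.0028]
top drum0 0.7 [0.2918 0.3644 0.0023]
top drum0 0.66 [ 0.4824 -0.0026  0.0031]
side cone0 0.84 [ 0.4114 -0.0653  0.0029]
side cone0 0.81 [ 0.2881  0.28   -0.0013]
side cone0 0.8 [0.4116 0.1841 0.0058]
side cone0 0.74 [ 0.4799 -0.1295  0.0036]
top cone0 0.85 [ 0.4121 -0.0678  0.0075]
top cone0 0.64 [ 0.2869  0.2767 -0.0002]
top cone0 0.58 [ 0.4822 -0.1244  0.0054]
top cone0 0.42 [ 0.6793 -0.066   0.1041]
27.9917
```

View pics/w4.png

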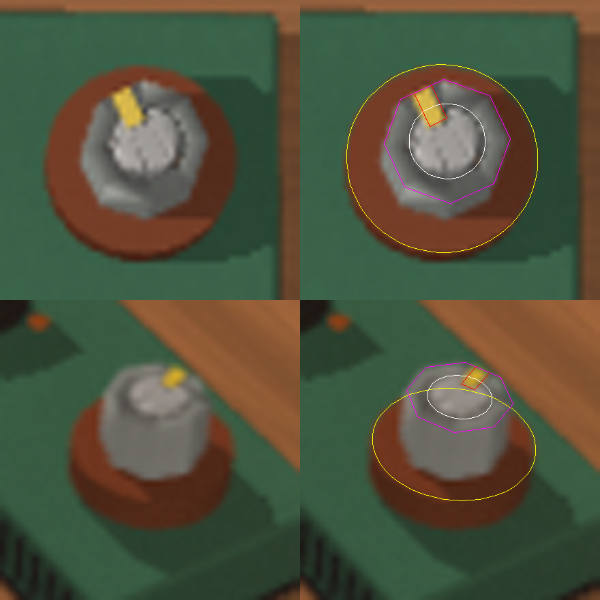

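View pics/t3.png

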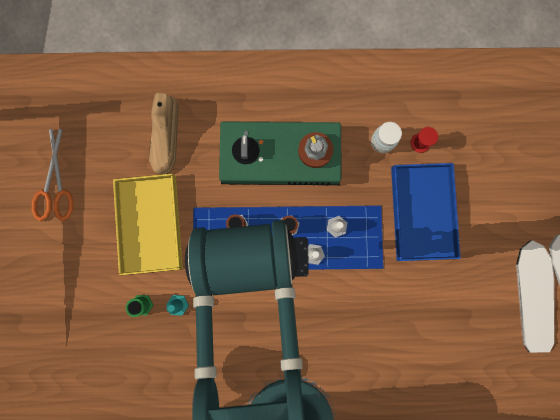

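The wheel is home: the shaft top is flush in the collar, the tab lies in the keyway, and the overlay at seat height matches both cameras. Now the tray poses.

```bash
python3 - <<'E'
from ov import *
t=robot.capture('top');s=robot.capture('side')
for n,lo,hi in (('tray_yellow',(20,90,90),(35,255,255)),('tray_blue',None,None)):
    for cam in('top','side'):
        robot.capture(cam); r=robot.cut_out(n,cam)
        if not r: print(n,cam,'none');continue
        print(n,cam,[ (round(d['conf'],2),int(d['region'].sum())) for d in r])
        m=r[0]['region'].astype(np.uint8)
        c=max(cv2.findContours(m,0,2)[0],key=cv2.contourArea)
        q=cv2.approxPolyDP(cv2.convexHull(c),4,True)[:,0]
        print(q.tolist()); print(unproj(cam,q,.035))
cur=[(rect((.4915,.3495),.03,.24,.15,.035),(0,0,255)),(rect((.517,-.345),.02,.24,.15,.035),(0,0,255))]
a=draw(t,"top",(105,150,195,285),4,cur);b=draw(t,"top",(380,150,470,285),4,cur)
cv2.imwrite('pics/tr.png',np.hstack([a,b]))
E
```

```text
tray_yellow top [(0.68, 6263)]
[[174, 174], [183, 267], [119, 274], [112, 180]]
[[0.6147 0.2819 0.035 ]
 [0.3837 0.2568 0.035 ]
 [0.368  0.414  0.035 ]
 [0.6012 0.4372 0.035 ]]
tray_yellow side [(0.83, 2062), (0.62, 664)]
[[210, 144], [231, 164], [231, 174], [193, 191], [171, 169], [170, 161]]
[[0.5199 0.421  0.035 ]
 [0.5287 0.2856 0.035 ]
 [0.5048 0.2409 0.035 ]
 [0.369  0.2318 0.035 ]
 [0.3536 0.3666 0.035 ]
 [0.367  0.4071 0.035 ]]
tray_blue top [(0.73, 6105)]
[[453, 163], [459, 257], [398, 260], [391, 168]]
[[ 0.6355 -0.417   0.035 ]
 [ 0.4011 -0.4211  0.035 ]
 [ 0.3955 -0.2707  0.035 ]
 [ 0.6243 -0.2609  0.035 ]]
tray_blue side [(0.76, 6184)]
[[369, 265], [408, 304], [407, 311], [330, 362], [293, 317], [293, 308]]
[[ 0.6323 -0.2726  0.035 ]
 [ 0.6334 -0.4162  0.035 ]
 [ 0.6173 -0.4294  0.035 ]
 [ 0.3839 -0.4331  0.035 ]
 [ 0.3796 -0.2952  0.035 ]
 [ 0.3935 -0.2746  0.035 ]]
```

View pics/tr.png

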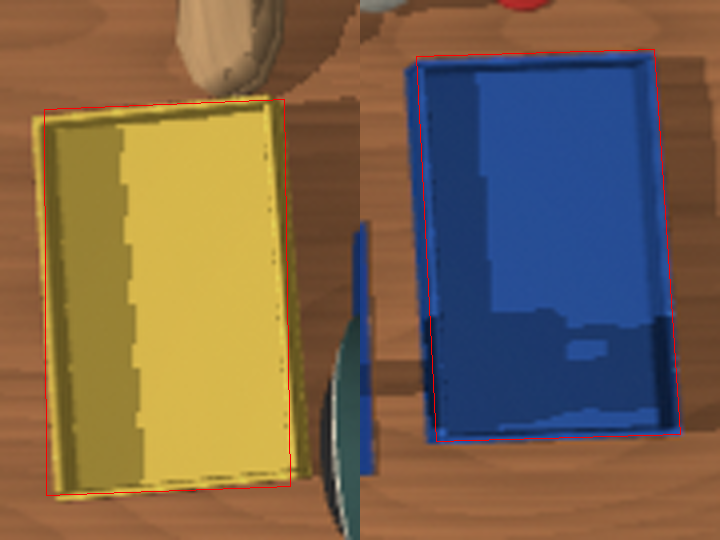

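```bash
python3 - <<'E'
from ov import *
t=cv2.imread('pics/t3.png');s=cv2.imread('pics/si3.png')
cur=[(rect((.490,.3515),.068,.24,.15,.035),(0,0,255)),(rect((.490,.3515),.068,.23,.14,.005),(255,0,255)),(rect((.516,-.3445),.028,.24,.15,.035),(0,0,255)),(rect((.516,-.3445),.028,.23,.14,.005),(255,0,255))]
a=draw(t,"top",(105,150,195,285),4,cur);b=draw(t,"top",(380,150,470,285),4,cur)
cv2.imwrite('pics/tr2.png',np.hstack([a,b]))
a=draw(s,"side",(160,130,260,200),4,cur);b=draw(s,"side",(285,255,415,365),4,cur)
cv2.imwrite('pics/tr3.png',np.hstack([cv2.resize(a,(400,280)),cv2.resize(b,(390,330))[:280]]))
E
```

```text
(no output)
```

View pics/tr2.png

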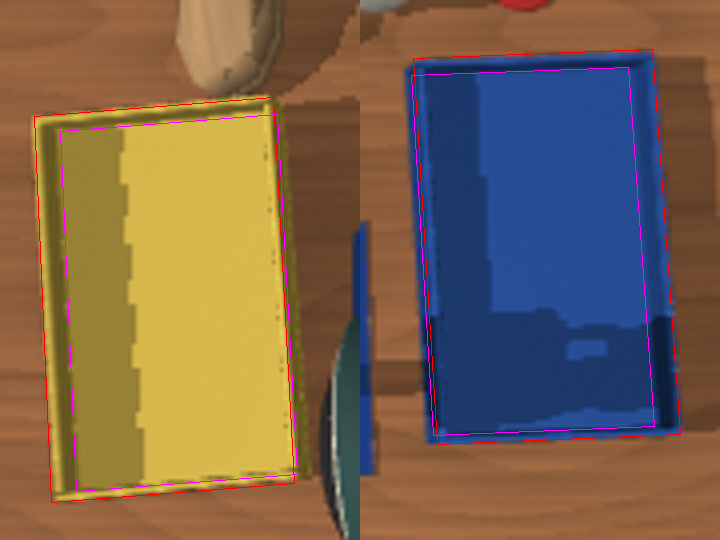

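View pics/tr3.png

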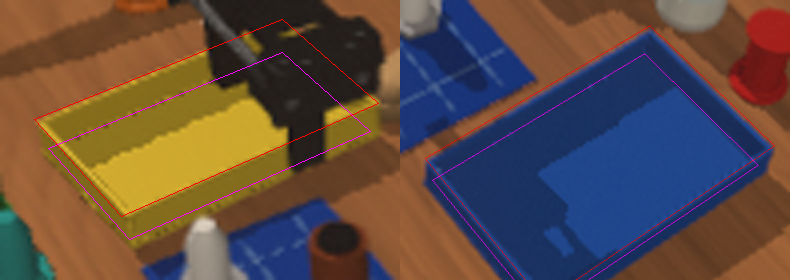

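```bash
cat >> h.py <<'E'
TR={'y':((.490,.3515),.068,np.pi/2),'b':((.515,-.3445),.028,-np.pi/2)}
def find(kind,guess=None,rad=.06,cams=('top','side')):
    out=[]
    for cam in cams:
        robot.capture(cam)
        for d in robot.spot_point(kind,cam):
            p=c2w(cam,d['position'])
            if d['conf']>.3 and abs(p[2])<.02 and (guess is None or np.hypot(*(p[:2]-guess))<rad): out.append((cam,round(d['conf'],2),p))
    return out
def pick(kind,guess,tray,hov=.17):
    c,ty,ja=TR[tray]; a=ty+ja
    r=find(kind,guess); print([(x[0],x[1],x[2]) for x in r])
    if not r: return None
    p=np.mean([x[2][:2] for x in r],0)
    if np.ptp([x[2][:2] for x in r],axis=0).max()>.015: print('disagree'); return None
    h=.029 if kind[0]=='d' else .024
    robot.movep([*p,hov],ori(a)); robot.move_straight([*p,.003+h],feed=.15)
    robot.grasp(20); robot.move_straight([*p,hov],feed=.25)
    o=robot.observe(); print('w',o['gripper_width'],o['time']); return a,h
def place(tray,off,ah,hov=.17):
    c,ty,ja=TR[tray]; a,h=ah
    q=np.array(c)+off*np.array([np.cos(ty),np.sin(ty)])
    robot.movep([*q,hov],ori(a)); robot.move_straight([*q,.006+h],feed=.12)
    f=F(); robot.release(); robot.move_straight([*q,hov],feed=.25); print('placed',q,f,robot.observe()['time'])
E
python3 - <<'E'
from h import *
ah=pick('drum0',np.array([.487,.126]),'y')
if ah and robot.observe()['gripper_width']>.035: place('y',.05,ah)
t=robot.capture('top');s=robot.capture('side');cv2.imwrite('pics/t4.png',t);cv2.imwrite('pics/si4.png',s)
E
```

```text
[('top', 0.75, array([0.4853, 0.1236, 0.0019])), ('side', 0.81, array([0.4871, 0.1276, 0.0035]))]
w 0.043594618986407985 31.775
placed [0.5399 0.3549] [-0.7217 -0.1892 -1.3718] 35.4667
```

View pics/si4.png

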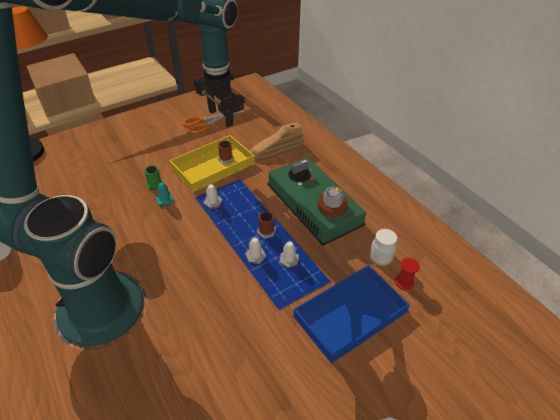

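The side view shows the first drum upright in the yellow tray at (226,152). The second drum is at (266,224), and the cones are at (212,194), (256,249) and (289,253). I'll continue with those.

```bash
python3 - <<'E'
from h import *
ah=pick('drum0',np.array([.483,-.002]),'y')
if ah and robot.observe()['gripper_width']>.035: place('y',-.05,ah)
t=robot.capture('top');s=robot.capture('side');cv2.imwrite('pics/t5.png',t);cv2.imwrite('pics/si5.png',s)
ah=pick('cone0',np.array([.41,.186]),'b')
if ah and .025<robot.observe()['gripper_width']<.04: place('b',.07,ah)
t=robot.capture('top');s=robot.capture('side');cv2.imwrite('pics/t6.png',t);cv2.imwrite('pics/si6.png',s)
E
```

```text
[('top', 0.86, array([0.4849, 0.0005, 0.0006])), ('side', 0.74, array([ 0.4838, -0.0045, -0.0007]))]
w 0.0432916091061227 39.625
placed [0.4401 0.3481] [ 0.4242  0.8249 -0.6052] 43.7083
[('top', 0.64, array([0.4101, 0.19  , 0.003 ])), ('side', 0.73, array([0.4104, 0.1847, 0.0046]))]
w 0.031165964857632115 49.2083
placed [ 0.585  -0.3425] [-0.9464 -0.2288 -1.8089] 54.1833
```

View pics/si6.png

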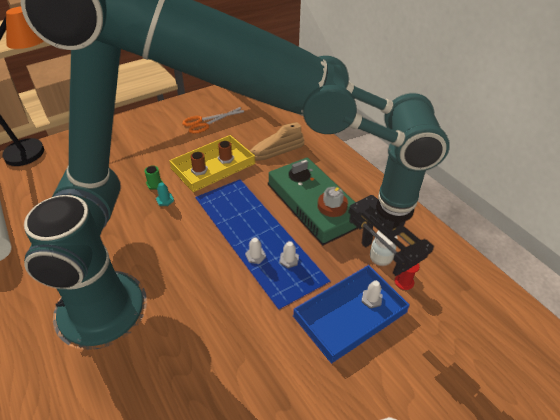

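View pics/t6.png

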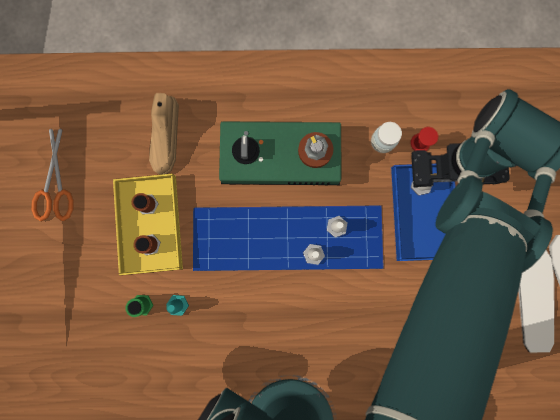

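Both drums stand in the yellow tray, and the first cone is in the blue tray at side (373,292). Two cones remain on the mat, at top (337,227) and (314,254).

```bash
python3 - <<'E'
from h import *
for g,off in ((np.array([.482,-.127]),0.),(np.array([.411,-.066]),-.07)):
    ah=pick('cone0',g,'b')
    if ah and .025<robot.observe()['gripper_width']<.04: place('b',off,ah)
    else: print('STOP');break
robot.movep([.5,.1,.28],ori(1.57))
t=robot.capture('top');s=robot.capture('side');cv2.imwrite('pics/t7.png',t);cv2.imwrite('pics/si7.png',s)
for k in('drum0','cone0'): print(k,find(k))
E
```

```text
[('top', 0.64, array([ 0.4837, -0.1228,  0.0041])), ('side', 0.82, array([ 0.4818, -0.1284, -0.0004]))]
w 0.03152415184371655 58.15
placed [ 0.515  -0.3445] [ 0.153  -0.4796 -1.3865] 62.0083
[('top', 0.82, array([ 0.411 , -0.0677,  0.0081])), ('side', 0.7, array([ 0.4138, -0.0639,  0.0024]))]
w 0.031245853906854134 66.0667
placed [ 0.445  -0.3465] [ 0.1788  0.1345 -0.2579] 70.125
drum0 [('top', 0.85, array([0.4406, 0.3475, 0.003 ])), ('top', 0.65, array([0.2897, 0.3626, 0.0012])), ('top', 0.56, array([0.5415, 0.3527, 0.0067])), ('side', 0.81, array([0.439 , 0.3492, 0.0025])), ('side', 0.76, array([0.2897, 0.3666, 0.0008])), ('side', 0.74, array([0.5444, 0.3535, 0.0055]))]
cone0 [('top', 0.92, array([ 0.5854, -0.3392,  0.005 ])), ('top', 0.74, array([ 0.5164, -0.3444,  0.0048])), ('top', 0.58, array([0.2878, 0.2771, 0.0025])), ('top', 0.55, array([ 0.4445, -0.349 ,  0.0086])), ('side', 0.89, array([ 0.5153, -0.3498,  0.0051])), ('side', 0.75, array([ 0.5854, -0.3458,  0.0081])), ('side', 0.66, array([0.2857, 0.2779, 0.0007])), ('side', 0.59, array([ 0.4438, -0.3467,  0.0038]))]
```

View pics/si7.png

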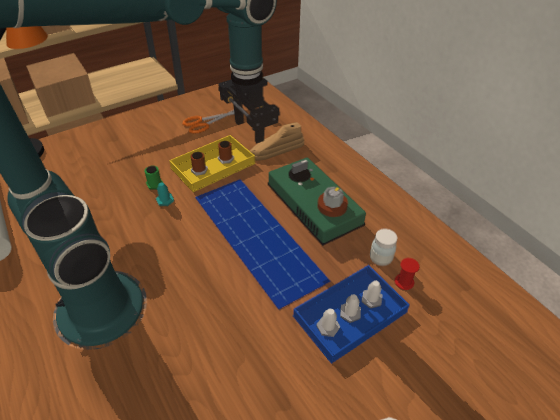

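View pics/t7.png

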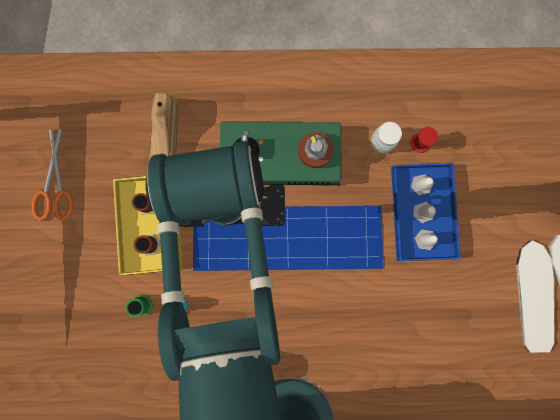

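The mat is clear. In the side view the drums are at (198,162) and (226,152), and the cones at (329,321), (352,306) and (373,292). The wheel is home at (333,201). Now the selector.

```bash
python3 - <<'E'
from h import *
K=np.array([.668,.1005]); a0=np.pi/2-.015
robot.movep([*K,.17],ori(a0)); robot.move_straight([*K,.083],feed=.1)
f0=settle(.3); robot.grasp(35); robot.dwell(.2)
o=robot.observe(); print('grip',o['gripper_width'],o['ee_pos'],F()-f0,f0,o['wrist_torque'])
z=.083
while z>.070:
    z-=.001; robot.move_straight([*K,z],feed=.02); f=F()-f0
    print(round(z,4),robot.observe()['ee_pos'][2],f)
    if f[2]>17: break
print(robot.observe()['time'])
E
```

```text
grip 0.013590131558913103 [0.668  0.1007 0.083 ] [0.9593 0.6549 0.0567] [-0.8601  0.0442  0.3388] [ 0.1957 -0.0197  0.0036]
0.082 0.08296918657919616 [-0.8711  0.7379  4.8698]
0.081 0.08234253466033344 [-2.725   0.0542  6.9957]
0.08 0.08146444069021745 [-3.2446  0.3861  7.5249]
0.079 0.08057979990430598 [-3.4264  0.1931  7.7388]
0.078 0.07969411321687914 [-3.1658  0.9764  9.0672]
0.077 0.07878345878657785 [-2.7293  0.7823  7.9451]
0.076 0.07783424537584696 [-3.9921  0.4731  8.3113]
0.075 0.07696004142254462 [-3.9961  0.9863  9.9308]
0.074 0.07609238897195289 [-5.0517  0.493   9.4218]
0.073 0.07517369805330158 [-4.5404  0.2366 10.4989]
0.072 0.07486130351415116 [-5.7486  1.1291 13.2962]
0.071 0.07485733414777672 [-7.6871  0.2485 18.3691]
79.0167
```

It is fully in: 8 mm of travel, then a hard stop at 18 N. Now I turn it clockwise by 1.05 rad.

```bash
python3 - <<'E'
from h import *
K=np.array([.668,.1005]); a0=np.pi/2-.015; z=.0715; t0=robot.observe()['wrist_torque'][2]
for th in np.linspace(.15,1.05,7):
    robot.movep([*K,z],ori(a0-th)); o=robot.observe()
    m=Rq(o['tool_rot']).as_matrix()
    print(round(th,3),np.arctan2(m[1,1],m[0,1]),o['ee_pos'],o['contact_force'],o['wrist_torque'][2])
    if abs(o['wrist_torque'][2])>1.5: break
print(robot.observe()['time'])
E
```

```text
0.15 1.4053426091729757 [0.6682 0.1007 0.0748] [-7.5742  1.1032 15.9923] -0.02288181709935456
0.3 1.2553851886942207 [0.6682 0.1008 0.0748] [-7.7141 -0.0445 15.493 ] 0.023430408508973932
0.45 1.1054059141150439 [0.6682 0.1009 0.0749] [-7.3409  0.0684 15.3747] 0.011470675964061462
0.6 0.9553919965255953 [0.6682 0.1009 0.0748] [-7.4277  1.7965 15.9144] -0.03740080359919988
0.75 0.8053979900172885 [0.6683 0.101  0.0749] [-7.1242  1.6541 16.06  ] 0.011522958361092052
0.9 0.6553469976895221 [0.6684 0.101  0.0748] [-7.9593  0.6442 14.6987] -0.017515801710950796
1.05 0.5053379025386193 [0.6684 0.101  0.0749] [-6.634   1.321  15.6847] -0.021432807171378295
80.8833
```

```bash
python3 - <<'E'
from h import *
K=np.array([.668,.1005])
for z in (.075,.079,.0835):
    robot.move_straight([*K,z],feed=.03); o=robot.observe(); print(z,o['ee_pos'][2],o['contact_force'])
robot.release(); robot.move_straight([*K,.25],feed=.2)
robot.movep([.40,.0,.30],ori(.5)); 
t=robot.capture('top');s=robot.capture('side');cv2.imwrite('pics/t8.png',t);cv2.imwrite('pics/si8.png',s)
r=lambda o:cv2.resize(o,(390,300),interpolation=3)
cv2.imwrite('pics/k8.png',np.vstack([np.hstack([r(t[120:170,220:285]),r(s[145:195,275:340])]),np.hstack([r(t[150:280,100:270]),r(s[240:370,270:440])])]))
for k in('drum0','cone0','selector_grip','glue_jar','spool','last','wheel'): print(k,[(a,b,c) for a,b,c in find(k,)] if k not in('selector_grip','wheel') else [(c2w(n,d['position'])) for n in('top','side') for d in robot.spot_point(k,n)])
print(robot.observe()['time'])
E
```

```text
0.075 0.077422720577091 [-4.1047  1.7822  9.3696]
0.079 0.0809319794395802 [-3.3274  1.8087  7.7741]
0.0835 0.0830540548068847 [ 2.7183  4.5114 -3.7543]
drum0 [('top', 0.92, array([0.4409, 0.3481, 0.001 ])), ('top', 0.9, array([0.5406, 0.3513, 0.0064])), ('top', 0.88, array([0.2897, 0.362 , 0.0003])), ('side', 0.77, array([0.2927, 0.3643, 0.0012])), ('side', 0.7, array([0.4381, 0.3486, 0.0024])), ('side', 0.57, array([0.5426, 0.3538, 0.0041]))]
cone0 [('top', 0.93, array([ 0.2871,  0.2758, -0.0002])), ('top', 0.92, array([ 0.5171, -0.3426,  0.0066])), ('top', 0.69, array([ 0.4463, -0.3494,  0.0089])), ('top', 0.68, array([ 0.586 , -0.3412,  0.0067])), ('side', 0.87, array([ 0.5867, -0.3447,  0.0075])), ('side', 0.76, array([ 0.4463, -0.3458,  0.0039])), ('side', 0.73, array([ 0.5165, -0.3466,  0.0042])), ('side', 0.63, array([0.287 , 0.2789, 0.0019])), ('side', 0.4, array([ 0.6944, -0.3491,  0.0015]))]
selector_grip [array([0.67  , 0.1033, 0.0984]), array([0.6684, 0.098 , 0.0945])]
glue_jar [('top', 0.79, array([ 0.7031, -0.2468, -0.0016])), ('side', 0.71, array([ 0.7019, -0.252 , -0.0006])), ('side', 0.66, array([ 0.4557,  0.0022, -0.0032]))]
spool [('side', 0.57, array([ 0.6935, -0.3475, -0.0007]))]
last [('top', 0.98, array([ 0.719 ,  0.3139, -0.0015])), ('top', 0.62, array([0.667 , 0.0166, 0.002 ])), ('side', 0.62, array([0.7238, 0.318 , 0.0064]))]
wheel [array([ 0.6615, -0.0663,  0.0677]), array([ 0.6647, -0.0694,  0.0632])]
86.2917
```

View pics/k8.png

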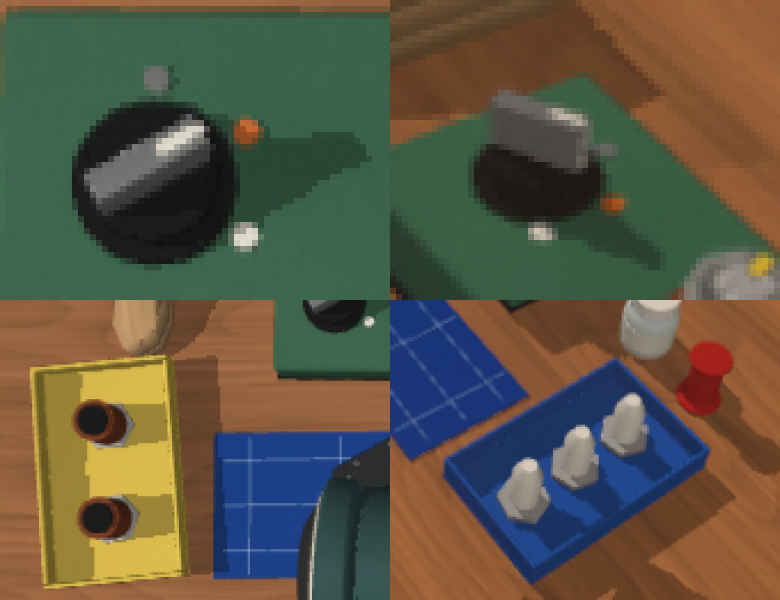

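View pics/si8.png

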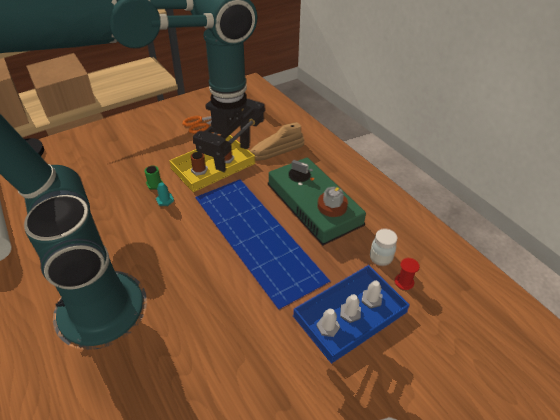

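View pics/t8.png

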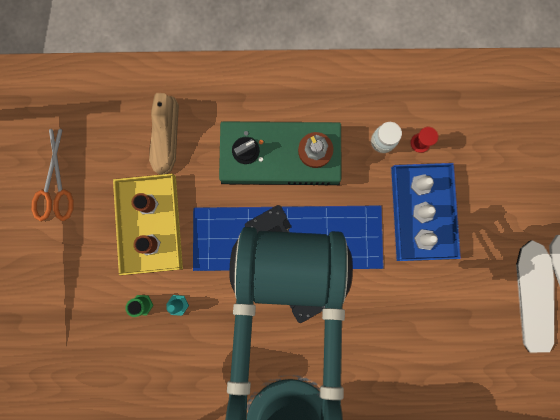

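The pointer points to the orange dot and the knob is out. All five tools stand in their trays, the mat is empty and the bystanders have not moved. Handing in.

```bash
python3 - <<'E'
from h import *
print(robot.finish_job(), robot.observe()['time'])
E
```

```text
the job is handed in; nothing more can be done
the job is handed in; nothing more can be done
```

The changeover to sanding is done and handed in at about 86 s; the hand-in reports no verdict.

- **Wheel:** It is fitted with the tab in the keyway. It bottomed at seat height, and a model overlay matched both cameras.
- **Spare tools:** Five were present. Both sanding drums went into the yellow tray and all three polishing cones into the blue one. All stand upright on the tray floors and the mat is empty. I left the green and turquoise look-alikes where they were.
- **Selector:** I turned it only after the wheel was home and the mat was clear. I pushed it the full 8 mm, to a stop at about 18 N, and turned it 1.05 rad clockwise. It sprang back out with the pointer line at the orange dot.
- **Last checks:** The glue jar, the thread spool and the shoe last were where they started, within measuring error. The spool was confirmed in the side view only, because the top-view network missed it.
- **Disagreements:** The networks gave a few false hits: the spool as a cone, the mat as the jar and the machine as the last. I checked these against the pictures and discarded them. I noticed no tool being knocked aside.

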